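# Zero a jeweller's rolling mill and open the rolls one turn against the slack

### The arm

A 7-joint arm with a two-finger parallel gripper is mounted at the origin on the work surface. World frame = base frame: x ahead of the robot, y to its left, z up, the work surface at z = 0. Lengths are in m, angles in degrees, forces in N, time in s.
With the tool pointing down it reaches from about 0.425 to 0.875 m from the base axis. Payload 4.7 kg.
Tool frame: the origin (TCP) lies between the finger pads; the fingertips stand 14 mm ahead of it and the grasp point (between the pads) lies 5 mm behind it (r.nose_length is the distance from the TCP to the fingertips, in m); z points along the fingers, y is the line along which they close (so a half turn about z gives the same grasp; the last joint's range is limited). The gripper opens to 85 mm and grips with 20 to 120 N. Pads are 22 mm wide; open, the fingers measure 114 mm over their backs; the gripper's body (76 mm by 85 mm) begins 54 mm behind the grasp point. The pads swing forward as they close: fully open they stand 13 mm farther back than shut.
Start: joints at [-70.869, 18.392, -4.016, 83.108, 1.295, 78.541, -3.26], TCP at [0.204, 0.617, 0.245] pointing down, gripper open.
Joint ranges: [-163.93, 163.93], [-17.29, 119.83], [-79.2, 71.16], [3.27, 140.29], [-89.18, 269.18], [5.43, 117.66], [-154.24, 154.24]. Speed limits (degrees/s): [147.25, 147.25, 180, 180, 180, 180, 180].

### API

Orientations are given as a 3x3 rotation matrix whose columns are the frame's x, y, z axes.
In Python, from plant import r gives the robot as it stands.
- The arm moves only by the tool move_arm, never from a script. Its argument "series" is a list of rows, each an object with "offset": the shift along the world's x, y, z in units of 50 mm (1.0 is 50 mm), a list of three; "dr": the turn, a rotation vector about the world's x, y, z in units of 8 degrees (1.0 is 8 degrees), a list of three; "fingers": the finger opening in mm, from 0 to 85.4. A call has exactly 5 rows; each row shifts and turns the commanded pose from where the row before left it; what a row does not reach is not made up. A row lasts 1/10 s, in which the tool goes at most 50 mm and 8.59 degrees, less where a joint would pass 70% of its speed; a pose out of reach is approached as far as the arm can. A call is refused whole if a number of a shift passes 1 or a number of a turn 1, either way. A call with a gripper value outside its range is refused whole. The fingers move at their own pace and stop on an object; "grip_force" is the grip in N (left out, the last holds). Time passes only in rows, so rows that do not move let the fingers close, or fill a call up. It gives the time, the measured TCP pose, the force, the opening and the grip force at its end, in the units of the state.
- r.get_state(): the state, without advancing time (a new reading comes with each control period).
- r.read_camera(name): name is "side" or "top"; returns (picture, depth): 480x640x3 uint8, red, green, blue; 480x640 float32, m along the optical axis (not along the pixel's ray), 0 where there is no reading.
- r.camera_model(name): a dict with "fovy" (degrees; the focal length in pixels is half the picture's height over the tangent of half this angle, whatever the lens; pixels are square), "cx", "cy" (the principal point, pixels), "xyz" and "attitude" of the camera in the world. Camera axes: x right, y down, z forward; pixel columns grow to the right and rows downward; lengths in m; the calibration is good to about 2 mm. A picture is of the moment at which its call begins. camera_model takes no time and is no camera call.
- r.sign_off(): hands the job in; it is judged then, once.
The state is a dict: "t": time; "q": joint angles; "qd": joint speeds; "joint_efforts": joint torques, N m; "tcp_pos": TCP position; "ee_rot": TCP orientation; "wrist_force": force on the tool from outside, world axes, zero at the start; "moment": the same for the moment, N m; "gripper_width": finger opening in m; "gripper_force": force on a finger pad.
Only numpy, scipy, OpenCV 4.12 (cv2) and the standard library are available. Lean on these libraries where they do the work, as an engineer would, in place of code of your own. Each camera call takes 0.05 s, during which the arm holds its last target. There are 200 camera calls.

### The job

Set the bench rolling mill for the next pass of wire: turn its top handwheel, which has a crank knob, clockwise (seen from above) until the rolls just meet, gently, without screwing them hard together, and then back counter-clockwise so that the rolls stand open by exactly one full turn of the wheel. The worn gearing has slack, so count that turn only from where the slack is taken up and the wheel really starts to lift the roll; then let go, and leave the other tools on the bench alone.

Things in the scene. Friction and masses are not known exactly. Their poses are not given: they have to be found in the camera images.
- mill: Bench rolling mill, grey-green enamel, bolted down: foot 150 x 190 x 18 mm, two pillars carrying two polished steel rolls one above the other (along its y), bridge and gear cover up to 219 mm high, a level handwheel on top. Origin: centre of the foot's underside, z up. A long roll crank with wooden grip rests at its -y side, pointing to +x, up to 130 mm high; it is not needed.
- wheel_axis (a point): Centre of the handwheel, 236 mm above the bench; it turns about the upright line here. Dark steel rim 110 mm across (centre line), 12 mm thick; hub nut up to 249 mm high. Clockwise from above closes the rolls. The gearing has slack: 30 to 120 degrees of wheel turn, different each time; the wheel starts somewhere inside it.
- crank_knob (a point): Centre of the upright black crank knob on the rim, 272 mm above the bench, 55 mm from the wheel's axis: 20 mm diameter, 46 mm long. It spins freely on its pin: a hand from above can hold it and lead it round without turning. In the slack it moves with under 1 N; turning the screws takes a steady 5 to 6 N here, less once stopped. The screws stay where they are left.
- upper_roll: Upper steel roll, 48 mm diameter, 90 mm long along y. Origin: its centre, 130.0 mm above the bench when the rolls meet; the rise above that is the gap. It starts a quarter to half a wheel turn open. One wheel turn with the slack taken up moves it 0.6 mm, less than its pose's noise. Past first contact the knob's force climbs by some 4 N per 6 degrees of turn; 20 degrees past is jammed.
- torch: Small hand torch standing upright, black body on a steel foot 68 mm across, 148 mm high, nozzle to its +x; loose. Origin: centre of the foot's underside.
- hammer: Hammer with wooden handle lying on the bench, 240 mm long; loose.
- file: Flat file lying on the bench, 260 mm long, wooden handle 24 mm thick; loose.

How it is judged (in metres and radians):
On the way:
1. the rolls are closed until they meet (gap under 0.01 mm) (height (world z) of upper_roll below 0.13001 m), for 0.1 s.
At the end, for the whole second after the job is handed in: After the rolls have met, they stand open by one effective turn of the wheel: a gap of 0.6 mm, within 0.035 mm either way (about 20 degrees of wheel turn), at rest, and the knob is let go (height (world z) of upper_roll between 0.130565 and 0.130635 m and linear speed of upper_roll below 2e-05 m/s); the robot touches nothing.
It fails at once if the rolls are screwed hard together (more than 0.035 mm, about 20 degrees of wheel turn, past first contact) (height (world z) of upper_roll below 0.129965 m).
It fails at once if torch, hammer or file is disturbed (moved more than 30 mm) (distance of any of torch, hammer, file from where it was at the start of the episode above 0.03 m).
It also fails if it takes over 72 s, if anything falls off the work surface, if the arm or the gripper's body presses on something with over 40 N, if the wrist force passes 120 N, or if a joint passes its speed limit or range.

## Working session

There is one attempt and no reset: what is moved stays moved. The work goes in short steps, Python scripts to look and compute and a tool call to move; the robot and the scene stay as the last step left them, time stands still between calls to the robot, and variables do not carry over. Pictures are saved under pics/ and viewed, at most 10 in all, crops included, and the job is handed in when it is done.

Besides the shell and the picture viewer there is one more tool, called by a JSON object that holds its "method" and its "body", one argument or row to a line. move_arm: Moves the arm, as the interface text tells. Its arguments: {"type":"object","properties":{"series":{"type":"array","items":{"type":"object","properties":{"offset":{"type":"array","items":{"type":"number"}},"dr":{"type":"array","items":{"type":"number"}},"fingers":{"type":"number"}}}},"grip_force":{"type":"number"}},"required":["series"]}

```bash
mkdir -p pics; python3 - <<'E'
from plant import r
import cv2,numpy as np
for n in("side","top"):
    p,d=r.read_camera(n); m=r.camera_model(n); print(n,m)
    cv2.imwrite(f"pics/{n}0.png",p[:,:,::-1]); np.savez(f"{n}0.npz",p=p,d=d)
print(r.get_state())
E
```

```text
side {'fovy': 55.573111022856736, 'cx': 317.4886735034191, 'cy': 237.08690855020214, 'xyz': array([ 0.119338  , -0.48597979,  0.83185939]), 'attitude': array([[ 0.73066782, -0.48907973,  0.47636704],
       [-0.68257169, -0.50812122,  0.52527013],
       [-0.01484677, -0.70895264, -0.7050998 ]])}
top {'fovy': 49.953934199095514, 'cx': 327.248575665249, 'cy': 238.5910115381501, 'xyz': array([ 0.35621649, -0.00831101,  1.26841976]), 'attitude': array([[-0.01024191, -0.9829846 ,  0.18340224],
       [-0.99968879,  0.01423787,  0.02048442],
       [-0.02274712, -0.18313537, -0.9828245 ]])}
{'t': 0.1, 'q': array([-70.86903471,  18.43691848,  -4.01443672,  83.16779486,
         1.29384295,  78.54043146,  -3.25921902]), 'qd': array([ 0.05864525, -0.10038297,  0.03895808, -0.10392433,  0.00685816,
        0.06266355,  0.01232931]), 'joint_efforts': array([-2.86537461e-04, -4.94878364e+01, -3.83896362e-01, -3.15210664e+01,
        1.30856875e-02,  7.51749321e-03, -3.20277172e-05]), 'tcp_pos': array([0.20425089, 0.6165976 , 0.24430984]), 'ee_rot': array([[-9.49305620e-01,  3.14354287e-01, -4.72103269e-04],
       [ 3.14354631e-01,  9.49304133e-01, -1.68188465e-03],
       [-8.05380659e-05, -1.74503040e-03, -9.99998474e-01]]), 'wrist_force': array([-0.12888365,  0.59533277,  0.18436734]), 'moment': array([ 0.00271695,  0.04152069, -0.01244994]), 'gripper_force': 0.0, 'gripper_width': 0.085450265160951}
```

View pics/side0.png

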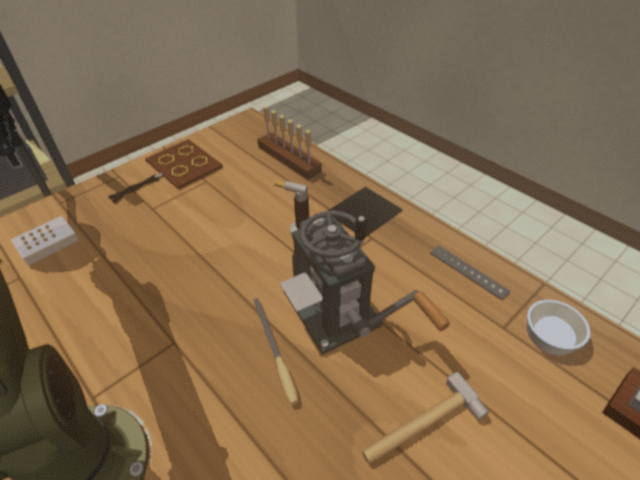

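View pics/top0.png

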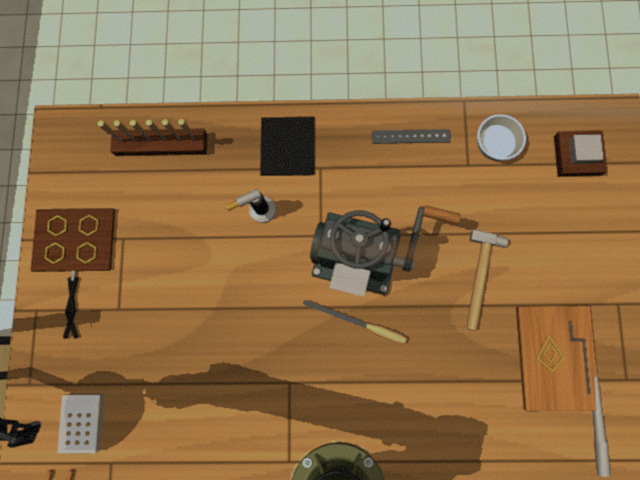

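The side view shows the wheel hub near (332,230), the knob top near (361,219) and the torch at (302,208). In the top view the hub is near (360,238), the knob at (386,224) and the torch at (262,208). Next I'll zoom in on both.

```bash
python3 - <<'E'
import cv2,numpy as np
a=np.load("side0.npz")['p'][190:280,280:400,::-1]; b=np.load("top0.npz")['p'][190:280,300:420,::-1]
a,b=[cv2.resize(x,None,fx=6,fy=3*2,interpolation=cv2.INTER_CUBIC)[:, :] for x in(a,b)]
o=np.hstack([cv2.resize(a,(400,300)),cv2.resize(b,(400,300))])
o=np.clip(o.astype(float)*1.8,0,255).astype('uint8')
cv2.imwrite("pics/z.png",o)
E
```

```text
(no output)
```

View pics/z.png

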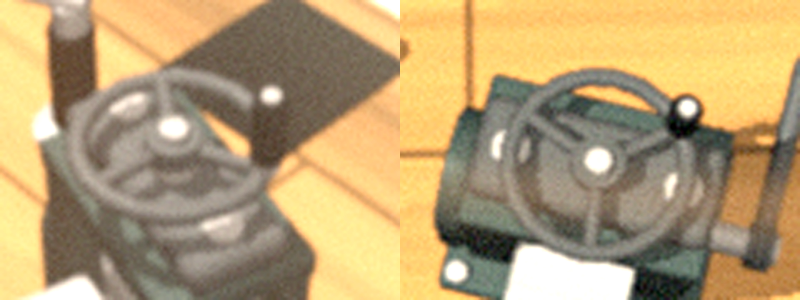

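Zoomed (scale 3.33): in the side view the hub nut top is at (331.9,228.1) and the knob top at (361,218.5). In the top view they are at (359.4,238.0) and (385.8,222.1).

```bash
cat > h.py <<'E'
from plant import r
import numpy as np
def ray(n,u,v):
    m=r.camera_model(n); f=240/np.tan(np.radians(m['fovy']/2))
    d=np.array(m['attitude'])@np.array([(u-m['cx'])/f,(v-m['cy'])/f,1]); return np.array(m['xyz']),d
def plane(n,u,v,z):
    o,d=ray(n,u,v); return o+d*(z-o[2])/d[2]
def tri(us,ut):
    o1,d1=ray('side',*us);o2,d2=ray('top',*ut)
    A=np.stack([d1,-d2],1); s=np.linalg.lstsq(A,o2-o1,rcond=None)[0]
    p,q=o1+s[0]*d1,o2+s[1]*d2; return (p+q)/2,np.linalg.norm(p-q)
E
python3 - <<'E'
from h import *
import numpy as np
for n,a,b,z in(("hub",(331.9,228.1),(359.4,238.0),.249),("knob",(361,218.5),(385.8,222.1),.295)):
    print(n,tri(a,b),plane('side',*a,z),plane('top',*b,z))
for n in('side','top'):
    D=np.load(n+'0.npz')['d']
    for u,v in {'side':((332,228),(361,219)),'top':((359,238),(386,222))}[n]:
        o,d=ray(n,u,v); print(n,o+d*np.median(D[v-1:v+2,u-1:u+2]))
# wheel rim points in top, z=.242
for u,v in((594,69),(594,260),(500,160),(690,165)): print(plane('top',300+(u-400)/3.3333,190+v/3.3333,.240))
print('torch',plane('top',262,208,0.1), 'file',plane('top',368,325,0.01))
E
```

```text
hub (array([ 0.54766625, -0.05235268,  0.24869698]), np.float64(0.002119651677656165)) [ 0.54843467 -0.05303822  0.249     ] [ 0.54671989 -0.0517338   0.249     ]
knob (array([ 0.57004426, -0.1021587 ,  0.29145412]), np.float64(0.001677824471052593)) [ 0.56788818 -0.10503799  0.295     ] [ 0.56858083 -0.10130455  0.295     ]
side [ 0.5482931  -0.05344085  0.24962695]
side [ 0.56942778 -0.10381149  0.29202657]
top [ 0.54698396 -0.050987    0.24764938]
top [ 0.56955348 -0.10203869  0.2914224 ]
[ 0.60533082 -0.05089562  0.24      ]
[ 0.48719455 -0.04838637  0.24      ]
[0.5492662  0.00752118 0.24      ]
[ 0.54450123 -0.10786632  0.24      ]
torch [0.649281   0.16801382 0.1       ] file [ 0.37819594 -0.07796331  0.01      ]
```

{"method": "move_arm", "body": {
  "series": [
    {"offset": [0.406, -0.8, 0.4], "dr": [0, 0, 0], "fingers": 60},
    {"offset": [0.406, -0.8, 0.4], "dr": [0, 0, 0], "fingers": 60},
    {"offset": [0.406, -0.8, 0.4], "dr": [0, 0, 0], "fingers": 60},
    {"offset": [0.406, -0.8, 0.4], "dr": [0, 0, 0], "fingers": 60},
    {"offset": [0.406, -0.8, 0], "dr": [0, 0, 0], "fingers": 60}
  ],
  "grip_force": 60
}}

```text
t: 0.6
tcp_pos: [0.3071, 0.4162, 0.3282]
ee_rot: [[-0.949, 0.314, 0.003], [0.314, 0.949, 0.004], [-0.001, 0.005, -1.0]]
wrist_force: [0.3, 0.4, 0.7]
gripper_width: 0.0602
gripper_force: 0.0
```

{"method": "move_arm", "body": {
  "series": [
    {"offset": [0.406, -0.8, 0], "dr": [0, 0, 0], "fingers": 60},
    {"offset": [0.406, -0.8, 0], "dr": [0, 0, 0], "fingers": 60},
    {"offset": [0.406, -0.8, 0], "dr": [0, 0, 0], "fingers": 60},
    {"offset": [0.406, -0.8, 0], "dr": [0, 0, 0], "fingers": 60},
    {"offset": [0.406, -0.8, 0], "dr": [0, 0, 0], "fingers": 60}
  ]
}}

```text
t: 1.1
tcp_pos: [0.4077, 0.2152, 0.3251]
ee_rot: [[-0.949, 0.314, -0.0], [0.314, 0.949, 0.0], [0.0, 0.0, -1.0]]
wrist_force: [0.8, 0.0, -0.3]
gripper_width: 0.0598
gripper_force: 0.0
```

{"method": "move_arm", "body": {
  "series": [
    {"offset": [0.406, -0.8, 0], "dr": [0, 0, 0], "fingers": 60},
    {"offset": [0.406, -0.8, 0], "dr": [0, 0, 0], "fingers": 60},
    {"offset": [0.406, -0.8, 0], "dr": [0, 0, 0], "fingers": 60},
    {"offset": [0.406, -0.8, 0], "dr": [0, 0, 0], "fingers": 60},
    {"offset": [0, 0, 0], "dr": [0, 0, 0], "fingers": 60}
  ]
}}

```text
t: 1.6
tcp_pos: [0.4902, 0.0497, 0.3253]
ee_rot: [[-0.946, 0.325, 0.001], [0.325, 0.946, -0.003], [-0.002, -0.002, -1.0]]
wrist_force: [0.3, -0.3, -0.1]
gripper_width: 0.0597
gripper_force: 0.0
```

{"method": "move_arm", "body": {
  "series": [
    {"offset": [0.397, -0.763, 0], "dr": [0, 0, 0], "fingers": 60},
    {"offset": [0.397, -0.763, 0], "dr": [0, 0, 0], "fingers": 60},
    {"offset": [0.397, -0.763, 0], "dr": [0, 0, 0], "fingers": 60},
    {"offset": [0.397, -0.763, 0], "dr": [0, 0, 0], "fingers": 60},
    {"offset": [0, 0, 0], "dr": [0, 0, 0], "fingers": 60}
  ]
}}

```text
t: 2.1
tcp_pos: [0.5683, -0.102, 0.3245]
ee_rot: [[-0.946, 0.323, -0.001], [0.323, 0.946, -0.005], [-0.001, -0.005, -1.0]]
wrist_force: [0.5, -0.7, 0.1]
gripper_width: 0.0598
gripper_force: 0.0
```

```bash
python3 - <<'E'
from h import *
import cv2
s=r.get_state(); print(s['tcp_pos'],s['wrist_force'],s['q'])
o=[]
for n,c in(("side",(350,210)),("top",(380,225))):
    p,d=r.read_camera(n); x=p[c[1]-60:c[1]+60,c[0]-80:c[0]+80,::-1]
    o.append(cv2.resize(x,(400,300),interpolation=cv2.INTER_CUBIC))
cv2.imwrite("pics/g.png",np.clip(np.hstack(o)*1.6,0,255).astype('uint8'))
E
```

```text
[ 0.56831457 -0.10195224  0.32453595] [ 0.51789483 -0.72750272  0.07163565] [-27.51088621   8.88801378  39.70930386  87.88893465  -5.40504148
  85.26593331  83.45479903]
```

View pics/g.png

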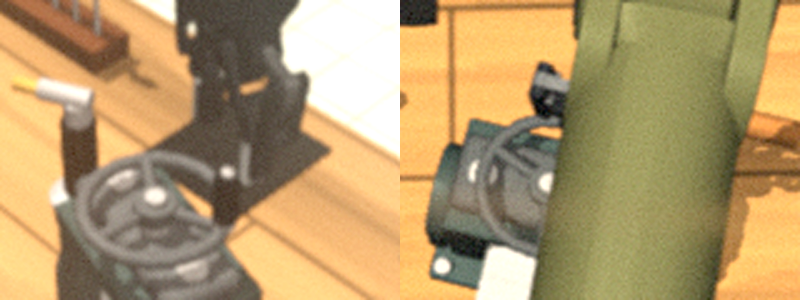

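The side view shows the open fingers straddling the knob, whose top is at crop (227,172). The top view is blocked by the arm. I'll lower the gripper and close it.

{"method": "move_arm", "body": {
  "series": [
    {"offset": [0, 0, -0.36], "dr": [0, 0, 0], "fingers": 60},
    {"offset": [0, 0, -0.36], "dr": [0, 0, 0], "fingers": 60},
    {"offset": [0, 0, -0.36], "dr": [0, 0, 0], "fingers": 60},
    {"offset": [0, 0, 0], "dr": [0, 0, 0], "fingers": 30},
    {"offset": [0, 0, 0], "dr": [0, 0, 0], "fingers": 10}
  ]
}}

```text
t: 2.7
tcp_pos: [0.5678, -0.094, 0.2716]
ee_rot: [[-0.95, 0.312, -0.0], [0.312, 0.95, 0.001], [0.001, 0.001, -1.0]]
wrist_force: [-1.0, -4.1, 2.5]
gripper_width: 0.0319
gripper_force: 1.9
```

{"method": "move_arm", "body": {
  "series": [
    {"offset": [0, 0, 0], "dr": [0, 0, 0], "fingers": 10},
    {"offset": [0, 0, 0], "dr": [0, 0, 0], "fingers": 10},
    {"offset": [0, 0, 0], "dr": [0, 0, 0], "fingers": 10},
    {"offset": [0, 0, 0], "dr": [0, 0, 0], "fingers": 10},
    {"offset": [0, 0, 0], "dr": [0, 0, 0], "fingers": 10}
  ]
}}

```text
t: 3.2
tcp_pos: [0.5685, -0.0955, 0.2723]
ee_rot: [[-0.949, 0.314, 0.002], [0.314, 0.949, 0.0], [-0.002, 0.001, -1.0]]
wrist_force: [1.6, 0.7, 5.3]
gripper_width: 0.0187
gripper_force: 58.8
```

```bash
python3 - <<'E'
from h import *
import cv2
s=r.get_state(); print(s['tcp_pos'],s['wrist_force'],s['moment'],s['q'])
o=[]
for n,c in(("side",(345,215)),):
    p,d=r.read_camera(n); x=p[c[1]-45:c[1]+45,c[0]-60:c[0]+60,::-1]
    o.append(cv2.resize(x,(800,600),interpolation=cv2.INTER_CUBIC))
cv2.imwrite("pics/g2.png",np.clip(np.hstack(o)*1.8,0,255).astype('uint8'))
E
```

```text
[ 0.56849308 -0.0954808   0.27227404] [1.64799563 0.73860067 5.25708483] [ 0.17990975 -0.0615567  -0.06260002] [-27.56817712   9.70456266  39.14909854  93.00917108  -6.25738381
  79.40426443  84.00355644]
```

View pics/g2.png

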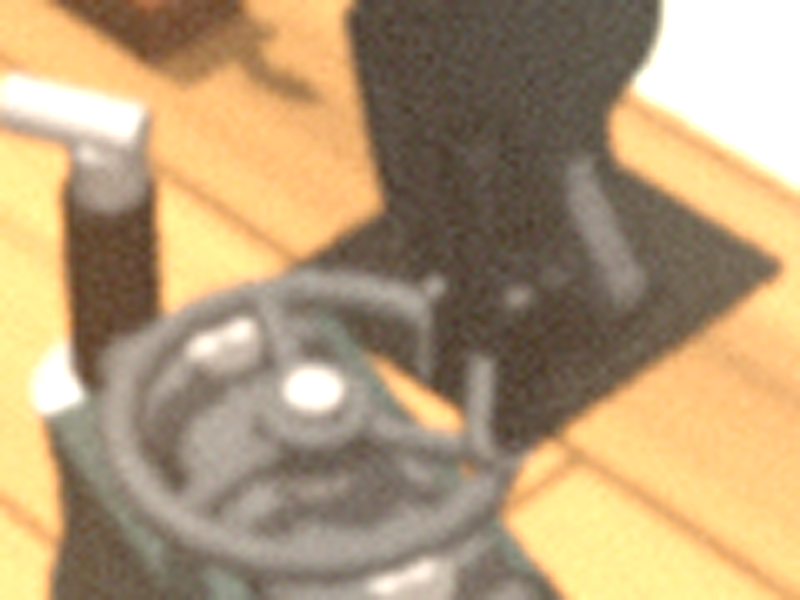

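The fingers hold the knob, with the near fingertip at crop (480,400) and the rim's spoke end at (478,450). The tool doesn't turn, so the TCP path is a 55 mm circle about a shifted centre, which I'll fit as I go.

```bash
cat > arc.py <<'E'
import sys,json; from h import *
C=np.array(json.load(open('c.json')))
def st():
    s=r.get_state(); p=s['tcp_pos'][:2]-C; a=np.degrees(np.arctan2(p[1],p[0])); t=np.array([-np.sin(np.radians(a)),np.cos(np.radians(a))])
    f=s['wrist_force']; print(f"t{s['t']:.1f} ang {a:.1f} R {1e3*np.hypot(*p):.1f} Ft {f[:2]@t:.1f} Fr {f[:2]@p/np.hypot(*p):.1f} Fz {f[2]:.1f} z {s['tcp_pos'][2]:.4f} q3 {s['q'][2]:.0f} q7 {s['q'][6]:.0f}"); return a
if __name__=='__main__':
    a=st()
    if len(sys.argv)>2:
        step,n=float(sys.argv[1]),int(sys.argv[2]); 
        if len(sys.argv)>3: a=float(sys.argv[3])
        w=lambda x:np.array([np.cos(np.radians(x)),np.sin(np.radians(x))])*.055/.05
        for i in range(n):
            if i%5==0: print(f'-> {a+step*(min(n,i+5)-0):.1f}' if 0 else '--')
            print(a+step*(i+1), np.round(w(a+step*(i+1))-w(a+step*i),3))
E
echo '[0.5467,-0.045]'>c.json; python3 arc.py -4 10
```

```text
t3.2 ang -66.7 R 55.0 Ft 0.6 Fr 1.0 Fz 4.3 z 0.2722 q3 39 q7 84
--
-70.68029863465686 [-0.072 -0.028]
-74.68029863465686 [-0.073 -0.023]
-78.68029863465686 [-0.075 -0.018]
-82.68029863465686 [-0.076 -0.012]
-86.68029863465686 [-0.076 -0.007]
--
-90.68029863465686 [-0.077 -0.002]
-94.68029863465686 [-0.077  0.004]
-98.68029863465686 [-0.076  0.009]
-102.68029863465686 [-0.075  0.014]
-106.68029863465686 [-0.074  0.019]
```

{"method": "move_arm", "body": {
  "series": [
    {"offset": [-0.072, -0.028, 0], "dr": [0, 0, 0], "fingers": 10},
    {"offset": [-0.073, -0.023, 0], "dr": [0, 0, 0], "fingers": 10},
    {"offset": [-0.075, -0.018, 0], "dr": [0, 0, 0], "fingers": 10},
    {"offset": [-0.076, -0.012, 0], "dr": [0, 0, 0], "fingers": 10},
    {"offset": [-0.076, -0.007, 0], "dr": [0, 0, 0], "fingers": 10}
  ]
}}

```text
t: 3.75
tcp_pos: [0.55, -0.1023, 0.2725]
ee_rot: [[-0.949, 0.316, 0.003], [0.316, 0.949, -0.003], [-0.004, -0.002, -1.0]]
wrist_force: [1.7, -4.1, 5.0]
gripper_width: 0.0184
gripper_force: 59.1
```

{"method": "move_arm", "body": {
  "series": [
    {"offset": [-0.077, -0.002, 0], "dr": [0, 0, 0], "fingers": 10},
    {"offset": [-0.077, 0.004, 0], "dr": [0, 0, 0], "fingers": 10},
    {"offset": [-0.076, 0.009, 0], "dr": [0, 0, 0], "fingers": 10},
    {"offset": [-0.075, 0.014, 0], "dr": [0, 0, 0], "fingers": 10},
    {"offset": [-0.074, 0.019, 0], "dr": [0, 0, 0], "fingers": 10}
  ]
}}

```text
t: 4.25
tcp_pos: [0.5322, -0.1023, 0.2728]
ee_rot: [[-0.948, 0.318, 0.006], [0.318, 0.948, -0.006], [-0.008, -0.004, -1.0]]
wrist_force: [5.0, -8.2, 3.4]
gripper_width: 0.0181
gripper_force: 59.0
```

```bash
python3 arc.py -4 5
```

```text
t4.2 ang -104.2 R 59.2 Ft 6.8 Fr 6.7 Fz 3.4 z 0.2728 q3 39 q7 82
--
-108.20783775339356 [-0.074  0.021]
-112.20783775339356 [-0.072  0.027]
-116.20783775339356 [-0.07   0.031]
-120.20783775339356 [-0.068  0.036]
-124.20783775339356 [-0.065  0.041]
```

```bash
cat > arc2.py <<'E'
# usage: arc2.py cx cy end_angle nrows : rows from stored cmd to circle, saves cmd; logs state
import sys,json,os; from h import *
L=json.load(open('log.json')) if os.path.exists('log.json') else []
s=r.get_state(); C=np.array([float(sys.argv[1]),float(sys.argv[2])]); cmd=np.array(json.load(open('cmd.json')))
def ang(p): d=p-C; return np.degrees(np.arctan2(d[1],d[0])),1e3*np.hypot(*d)
a,R=ang(s['tcp_pos'][:2]); ca,cR=ang(cmd); t=np.array([-np.sin(np.radians(a)),np.cos(np.radians(a))]); f=s['wrist_force']
u=(s['tcp_pos'][:2]-C)/R*1e3
print(f"t{s['t']:.2f} ang {a:.1f} R {R:.1f} cmd {ca:.1f} {cR:.1f} Ft {f[:2]@t:.1f} Fr {f[:2]@u:.1f} z {s['tcp_pos'][2]:.4f} q3 {s['q'][2]:.0f} q7 {s['q'][6]:.0f}")
if len(sys.argv)>4:
    e,n=float(sys.argv[3]),int(sys.argv[4]); d=(e-ca); 
    # bring e to the wanted sense: nearest multiple
    d=(d+180)%360-180; p=cmd
    for i in range(n):
        w=np.radians(ca+d*(i+1)/n); R=cR+(55-cR)*min(1,(i+1)/5)
        q=C+R/1e3*np.array([np.cos(w),np.sin(w)]); o=np.round((q-p)/.05,3); p=p+o*.05
        print(('--\n' if i%5==0 else '')+f'{np.degrees(w):.1f}',o.tolist())
    json.dump(p.tolist(),open('cmd.json','w'))
E
echo '[0.5309,-0.0977]'>cmd.json; python3 arc2.py 0.541 -0.048 -140 10
```

```text
t4.25 ang -99.2 R 55.1 cmd -101.5 50.7 Ft 6.2 Fr 7.3 z 0.2728 q3 39 q7 82
--
-105.3 [-0.071, -0.001]
-109.2 [-0.072, 0.005]
-113.0 [-0.072, 0.009]
-116.9 [-0.073, 0.015]
-120.7 [-0.072, 0.021]
--
-124.6 [-0.063, 0.039]
-128.4 [-0.059, 0.044]
-132.3 [-0.056, 0.048]
-136.1 [-0.053, 0.052]
-140.0 [-0.05, 0.055]
```

{"method": "move_arm", "body": {
  "series": [
    {"offset": [-0.071, -0.001, 0], "dr": [0, 0, 0], "fingers": 10},
    {"offset": [-0.072, 0.005, 0], "dr": [0, 0, 0], "fingers": 10},
    {"offset": [-0.072, 0.009, 0], "dr": [0, 0, 0], "fingers": 10},
    {"offset": [-0.073, 0.015, 0], "dr": [0, 0, 0], "fingers": 10},
    {"offset": [-0.072, 0.021, 0], "dr": [0, 0, 0], "fingers": 10}
  ]
}}

```text
t: 4.75
tcp_pos: [0.5142, -0.0972, 0.2724]
ee_rot: [[-0.949, 0.316, 0.006], [0.316, 0.949, -0.002], [-0.006, -0.001, -1.0]]
wrist_force: [5.6, -2.9, 2.4]
gripper_width: 0.0184
gripper_force: 59.1
```

{"method": "move_arm", "body": {
  "series": [
    {"offset": [-0.063, 0.039, 0], "dr": [0, 0, 0], "fingers": 10},
    {"offset": [-0.059, 0.044, 0], "dr": [0, 0, 0], "fingers": 10},
    {"offset": [-0.056, 0.048, 0], "dr": [0, 0, 0], "fingers": 10},
    {"offset": [-0.053, 0.052, 0], "dr": [0, 0, 0], "fingers": 10},
    {"offset": [-0.05, 0.055, 0], "dr": [0, 0, 0], "fingers": 10}
  ]
}}

```text
t: 5.25
tcp_pos: [0.4996, -0.0861, 0.2723]
ee_rot: [[-0.949, 0.317, 0.004], [0.317, 0.949, -0.004], [-0.005, -0.002, -1.0]]
wrist_force: [3.3, -4.9, 4.7]
gripper_width: 0.0185
gripper_force: 59.1
```

```bash
python3 arc2.py 0.541 -0.048
```

```text
t5.25 ang -137.4 R 56.3 cmd -140.0 55.0 Ft 5.9 Fr 0.9 z 0.2723 q3 37 q7 78
```

```bash
cat > fit.py <<'E'
import numpy as np
from scipy.optimize import least_squares
P=np.array([(0.5685,-.0955),(0.55,-.1023),(0.5322,-.1023),(0.5142,-.0972),(0.4996,-.0861)])
s=least_squares(lambda c:np.hypot(*(P-c).T)-.055,[.541,-.048]); print(s.x,s.fun)
s=least_squares(lambda c:np.hypot(*(P-c[:2]).T)-c[2],[.541,-.048,.055]); print(s.x,s.fun)
E
python3 fit.py; python3 arc2.py 0.5405 -0.0475 -158 10
```

```text
[ 0.53976    -0.04829447] [ 2.66169802e-04 -3.22379091e-05 -4.67890263e-04  1.82104929e-04
  1.55090654e-04]
[ 0.5400534  -0.04614514  0.05695642] [ 9.45766358e-06  7.25456650e-05 -2.55063483e-04  2.71165685e-04
 -9.81055311e-05]
t5.25 ang -136.6 R 56.3 cmd -139.3 55.0 Ft 5.8 Fr 1.0 z 0.2723 q3 37 q7 78
--
-141.2 [-0.023, 0.027]
-143.0 [-0.022, 0.029]
-144.9 [-0.022, 0.029]
-146.8 [-0.02, 0.029]
-148.6 [-0.019, 0.031]
--
-150.5 [-0.019, 0.031]
-152.4 [-0.017, 0.031]
-154.3 [-0.016, 0.032]
-156.1 [-0.015, 0.033]
-158.0 [-0.014, 0.033]
```

{"method": "move_arm", "body": {
  "series": [
    {"offset": [-0.023, 0.027, 0], "dr": [0, 0, 0], "fingers": 10},
    {"offset": [-0.022, 0.029, 0], "dr": [0, 0, 0], "fingers": 10},
    {"offset": [-0.022, 0.029, 0], "dr": [0, 0, 0], "fingers": 10},
    {"offset": [-0.02, 0.029, 0], "dr": [0, 0, 0], "fingers": 10},
    {"offset": [-0.019, 0.031, 0], "dr": [0, 0, 0], "fingers": 10}
  ]
}}

```text
t: 5.75
tcp_pos: [0.494, -0.0792, 0.2723]
ee_rot: [[-0.948, 0.317, 0.003], [0.317, 0.948, -0.004], [-0.004, -0.003, -1.0]]
wrist_force: [1.4, -6.1, 4.3]
gripper_width: 0.0184
gripper_force: 59.1
```

{"method": "move_arm", "body": {
  "series": [
    {"offset": [-0.019, 0.031, 0], "dr": [0, 0, 0], "fingers": 10},
    {"offset": [-0.017, 0.031, 0], "dr": [0, 0, 0], "fingers": 10},
    {"offset": [-0.016, 0.032, 0], "dr": [0, 0, 0], "fingers": 10},
    {"offset": [-0.015, 0.033, 0], "dr": [0, 0, 0], "fingers": 10},
    {"offset": [-0.014, 0.033, 0], "dr": [0, 0, 0], "fingers": 10}
  ]
}}

```text
t: 6.25
tcp_pos: [0.4896, -0.0715, 0.2722]
ee_rot: [[-0.948, 0.317, 0.002], [0.317, 0.948, -0.004], [-0.004, -0.003, -1.0]]
wrist_force: [1.3, -6.4, 5.0]
gripper_width: 0.0185
gripper_force: 59.1
```

```bash
python3 arc2.py 0.5402 -0.0475 -170 10
```

```text
t6.25 ang -154.7 R 56.0 cmd -157.9 54.7 Ft 6.3 Fr 1.6 z 0.2722 q3 36 q7 75
--
-159.1 [-0.01, 0.021]
-160.3 [-0.009, 0.021]
-161.5 [-0.008, 0.022]
-162.7 [-0.008, 0.022]
-163.9 [-0.008, 0.022]
--
-165.2 [-0.006, 0.022]
-166.4 [-0.006, 0.023]
-167.6 [-0.005, 0.022]
-168.8 [-0.005, 0.023]
-170.0 [-0.004, 0.023]
```

{"method": "move_arm", "body": {
  "series": [
    {"offset": [-0.01, 0.021, 0], "dr": [0, 0, 0], "fingers": 10},
    {"offset": [-0.009, 0.021, 0], "dr": [0, 0, 0], "fingers": 10},
    {"offset": [-0.008, 0.022, 0], "dr": [0, 0, 0], "fingers": 10},
    {"offset": [-0.008, 0.022, 0], "dr": [0, 0, 0], "fingers": 10},
    {"offset": [-0.008, 0.022, 0], "dr": [0, 0, 0], "fingers": 10}
  ]
}}

```text
t: 6.75
tcp_pos: [0.4874, -0.0661, 0.2722]
ee_rot: [[-0.948, 0.317, 0.002], [0.317, 0.948, -0.004], [-0.003, -0.003, -1.0]]
wrist_force: [0.9, -5.3, 5.1]
gripper_width: 0.0185
gripper_force: 59.2
```

{"method": "move_arm", "body": {
  "series": [
    {"offset": [-0.006, 0.022, 0], "dr": [0, 0, 0], "fingers": 10},
    {"offset": [-0.006, 0.023, 0], "dr": [0, 0, 0], "fingers": 10},
    {"offset": [-0.005, 0.022, 0], "dr": [0, 0, 0], "fingers": 10},
    {"offset": [-0.005, 0.023, 0], "dr": [0, 0, 0], "fingers": 10},
    {"offset": [-0.004, 0.023, 0], "dr": [0, 0, 0], "fingers": 10}
  ]
}}

```text
t: 7.25
tcp_pos: [0.4858, -0.0604, 0.2722]
ee_rot: [[-0.948, 0.317, 0.001], [0.317, 0.948, -0.004], [-0.003, -0.003, -1.0]]
wrist_force: [-0.2, -6.1, 6.1]
gripper_width: 0.0182
gripper_force: 59.3
```

```bash
python3 arc2.py 0.5402 -0.0475 -182 10
```

```text
t7.25 ang -166.6 R 55.9 cmd -170.0 55.0 Ft 5.9 Fr 1.6 z 0.2722 q3 35 q7 74
--
-171.2 [-0.004, 0.023]
-172.4 [-0.003, 0.023]
-173.6 [-0.003, 0.022]
-174.8 [-0.002, 0.023]
-176.0 [-0.002, 0.023]
--
-177.2 [-0.002, 0.023]
-178.4 [-0.001, 0.023]
-179.6 [0.0, 0.023]
-180.8 [0.0, 0.023]
-182.0 [0.001, 0.023]
```

{"method": "move_arm", "body": {
  "series": [
    {"offset": [-0.004, 0.023, 0], "dr": [0, 0, 0], "fingers": 10},
    {"offset": [-0.003, 0.023, 0], "dr": [0, 0, 0], "fingers": 10},
    {"offset": [-0.003, 0.022, 0], "dr": [0, 0, 0], "fingers": 10},
    {"offset": [-0.002, 0.023, 0], "dr": [0, 0, 0], "fingers": 10},
    {"offset": [-0.002, 0.023, 0], "dr": [0, 0, 0], "fingers": 10}
  ]
}}

```text
t: 7.75
tcp_pos: [0.4848, -0.0547, 0.2721]
ee_rot: [[-0.948, 0.317, 0.001], [0.317, 0.948, -0.004], [-0.002, -0.004, -1.0]]
wrist_force: [-1.4, -6.1, 6.2]
gripper_width: 0.0185
gripper_force: 59.3
```

{"method": "move_arm", "body": {
  "series": [
    {"offset": [-0.002, 0.023, 0], "dr": [0, 0, 0], "fingers": 10},
    {"offset": [-0.001, 0.023, 0], "dr": [0, 0, 0], "fingers": 10},
    {"offset": [0, 0.023, 0], "dr": [0, 0, 0], "fingers": 10},
    {"offset": [0, 0.023, 0], "dr": [0, 0, 0], "fingers": 10},
    {"offset": [0.001, 0.023, 0], "dr": [0, 0, 0], "fingers": 10}
  ]
}}

```text
t: 8.25
tcp_pos: [0.4845, -0.0489, 0.2721]
ee_rot: [[-0.948, 0.317, -0.0], [0.317, 0.948, -0.004], [-0.001, -0.004, -1.0]]
wrist_force: [-2.8, -5.6, 6.6]
gripper_width: 0.0182
gripper_force: 59.4
```

```bash
python3 arc2.py 0.5402 -0.0475 166 10
```

```text
t8.25 ang -178.5 R 55.8 cmd 178.0 55.0 Ft 5.6 Fr 3.0 z 0.2721 q3 34 q7 72
--
176.8 [0.001, 0.023]
175.6 [0.001, 0.023]
174.4 [0.002, 0.023]
173.2 [0.003, 0.023]
172.0 [0.003, 0.023]
--
170.8 [0.003, 0.023]
169.6 [0.004, 0.022]
168.4 [0.004, 0.023]
167.2 [0.005, 0.023]
166.0 [0.006, 0.022]
```

{"method": "move_arm", "body": {
  "series": [
    {"offset": [0.001, 0.023, 0], "dr": [0, 0, 0], "fingers": 10},
    {"offset": [0.001, 0.023, 0], "dr": [0, 0, 0], "fingers": 10},
    {"offset": [0.002, 0.023, 0], "dr": [0, 0, 0], "fingers": 10},
    {"offset": [0.003, 0.023, 0], "dr": [0, 0, 0], "fingers": 10},
    {"offset": [0.003, 0.023, 0], "dr": [0, 0, 0], "fingers": 10}
  ]
}}

```text
t: 8.75
tcp_pos: [0.4847, -0.043, 0.2721]
ee_rot: [[-0.948, 0.317, -0.001], [0.317, 0.948, -0.004], [-0.0, -0.004, -1.0]]
wrist_force: [-4.1, -5.4, 8.2]
gripper_width: 0.0183
gripper_force: 59.5
```

{"method": "move_arm", "body": {
  "series": [
    {"offset": [0.003, 0.023, 0], "dr": [0, 0, 0], "fingers": 10},
    {"offset": [0.004, 0.022, 0], "dr": [0, 0, 0], "fingers": 10},
    {"offset": [0.004, 0.023, 0], "dr": [0, 0, 0], "fingers": 10},
    {"offset": [0.005, 0.023, 0], "dr": [0, 0, 0], "fingers": 10},
    {"offset": [0.006, 0.022, 0], "dr": [0, 0, 0], "fingers": 10}
  ]
}}

```text
t: 9.25
tcp_pos: [0.4856, -0.0371, 0.2721]
ee_rot: [[-0.949, 0.317, -0.001], [0.317, 0.949, -0.003], [0.0, -0.003, -1.0]]
wrist_force: [-4.6, -4.3, 7.4]
gripper_width: 0.0185
gripper_force: 59.5
```

```bash
python3 arc2.py 0.5402 -0.0475 154 10
```

```text
t9.25 ang 169.2 R 55.6 cmd 166.0 55.0 Ft 5.1 Fr 3.7 z 0.2721 q3 33 q7 71
--
164.8 [0.006, 0.022]
163.6 [0.006, 0.022]
162.4 [0.007, 0.023]
161.2 [0.007, 0.021]
160.0 [0.007, 0.022]
--
158.8 [0.008, 0.022]
157.6 [0.009, 0.021]
156.4 [0.009, 0.021]
155.2 [0.009, 0.021]
154.0 [0.01, 0.021]
```

{"method": "move_arm", "body": {
  "series": [
    {"offset": [0.006, 0.022, 0], "dr": [0, 0, 0], "fingers": 10},
    {"offset": [0.006, 0.022, 0], "dr": [0, 0, 0], "fingers": 10},
    {"offset": [0.007, 0.023, 0], "dr": [0, 0, 0], "fingers": 10},
    {"offset": [0.007, 0.021, 0], "dr": [0, 0, 0], "fingers": 10},
    {"offset": [0.007, 0.022, 0], "dr": [0, 0, 0], "fingers": 10}
  ]
}}

```text
t: 9.75
tcp_pos: [0.4867, -0.0328, 0.272]
ee_rot: [[-0.948, 0.317, -0.003], [0.317, 0.948, -0.005], [0.001, -0.006, -1.0]]
wrist_force: [-6.4, -8.9, 9.2]
gripper_width: 0.0187
gripper_force: 59.7
```

{"method": "move_arm", "body": {
  "series": [
    {"offset": [0.008, 0.022, 0], "dr": [0, 0, 0], "fingers": 10},
    {"offset": [0.009, 0.021, 0], "dr": [0, 0, 0], "fingers": 10},
    {"offset": [0.009, 0.021, 0], "dr": [0, 0, 0], "fingers": 10},
    {"offset": [0.009, 0.021, 0], "dr": [0, 0, 0], "fingers": 10},
    {"offset": [0.01, 0.021, 0], "dr": [0, 0, 0], "fingers": 10}
  ]
}}

```text
t: 10.25
tcp_pos: [0.4872, -0.0316, 0.272]
ee_rot: [[-0.947, 0.321, -0.007], [0.321, 0.947, -0.01], [0.004, -0.012, -1.0]]
wrist_force: [-13.4, -15.7, 12.7]
gripper_width: 0.018
gripper_force: 60.3
```

```bash
python3 arc2.py 0.5402 -0.0475 142 10
```

```text
t10.25 ang 163.3 R 55.3 cmd 154.0 55.0 Ft 18.9 Fr 8.3 z 0.2720 q3 33 q7 70
--
152.8 [0.01, 0.021]
151.6 [0.011, 0.02]
150.4 [0.011, 0.02]
149.2 [0.012, 0.02]
148.0 [0.012, 0.02]
--
146.8 [0.012, 0.019]
145.6 [0.013, 0.019]
144.4 [0.014, 0.019]
143.2 [0.013, 0.019]
142.0 [0.014, 0.018]
```

{"method": "move_arm", "body": {
  "series": [
    {"offset": [0, 0, 0], "dr": [0, 0, 0], "fingers": 10},
    {"offset": [0, 0, 0], "dr": [0, 0, 0], "fingers": 10},
    {"offset": [0, 0, 0], "dr": [0, 0, 0], "fingers": 10},
    {"offset": [0, 0, 0], "dr": [0, 0, 0], "fingers": 10},
    {"offset": [0, 0, 0], "dr": [0, 0, 0], "fingers": 10}
  ]
}}

```text
t: 10.75
tcp_pos: [0.4872, -0.0316, 0.272]
ee_rot: [[-0.947, 0.321, -0.007], [0.321, 0.947, -0.01], [0.004, -0.012, -1.0]]
wrist_force: [-11.5, -15.0, 11.9]
gripper_width: 0.0183
gripper_force: 60.3
```

```bash
echo '[0.4908,-0.0234]'>cmd.json; python3 arc2.py 0.5402 -0.0475; python3 - <<'E'
from h import *
import cv2
s=r.get_state(); print(s['wrist_force'],s['moment'],s['gripper_width'],s['joint_efforts'].round(1))
p,d=r.read_camera('side'); c=(345,215); x=p[c[1]-60:c[1]+60,c[0]-80:c[0]+80,::-1]
cv2.imwrite("pics/g3.png",np.clip(cv2.resize(x,(800,600),interpolation=cv2.INTER_CUBIC)*1.8,0,255).astype('uint8'))
E
```

```text
t10.75 ang 163.3 R 55.4 cmd 154.0 55.0 Ft 17.7 Fr 6.8 z 0.2720 q3 33 q7 70
[-11.54418782 -14.99630129  11.91075563] [-3.48204922  2.33662215 -0.16170165] 0.01829000314720358 [ -7.5 -17.4  -8.  -30.1  -5.2  -4.1   0.2]
```

View pics/g3.png

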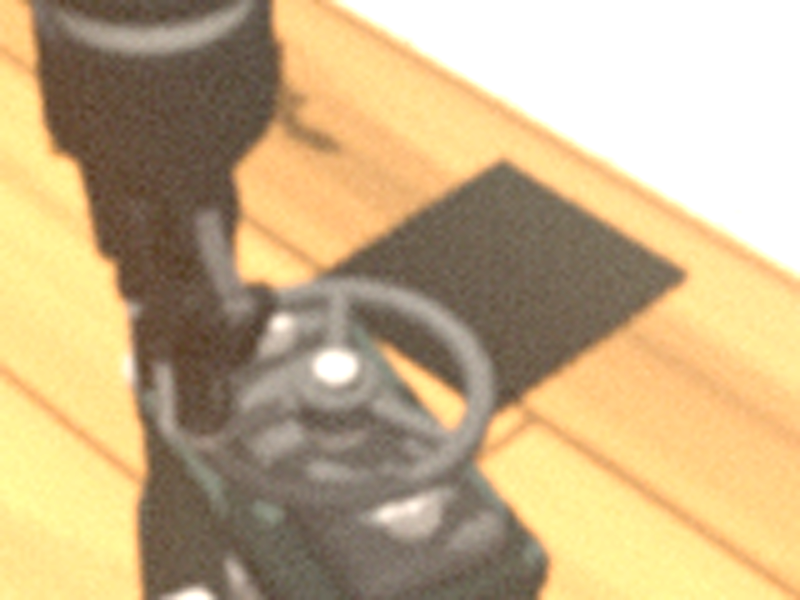

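Force holds at 17.7 N, and the TCP seems to sit about 8 mm off the knob centre. In the view, the wheel hub is at (335,368) and the gripper at (200,390). I'll unload, release and regrip centred to confirm this is true roll contact.

{"method": "move_arm", "body": {
  "series": [
    {"offset": [-0.035, -0.08, 0], "dr": [0, 0, 0], "fingers": 10},
    {"offset": [-0.035, -0.08, 0], "dr": [0, 0, 0], "fingers": 10},
    {"offset": [0, 0, 0], "dr": [0, 0, 0], "fingers": 10},
    {"offset": [0, 0, 0], "dr": [0, 0, 0], "fingers": 60},
    {"offset": [0, 0, 0], "dr": [0, 0, 0], "fingers": 60}
  ]
}}

```text
t: 11.3
tcp_pos: [0.4864, -0.0313, 0.2708]
ee_rot: [[-0.949, 0.314, -0.001], [0.314, 0.949, 0.0], [0.001, -0.0, -1.0]]
wrist_force: [-1.4, 0.2, 0.3]
gripper_width: 0.0466
gripper_force: 0.0
```

{"method": "move_arm", "body": {
  "series": [
    {"offset": [0, 0, 0], "dr": [0, 0, 0], "fingers": 60},
    {"offset": [0, 0, 0.6], "dr": [0, 0, 0], "fingers": 60},
    {"offset": [0, 0, 0.6], "dr": [0, 0, 0], "fingers": 60},
    {"offset": [0, 0, 0.6], "dr": [0, 0, 0], "fingers": 60},
    {"offset": [0, 0, 0.6], "dr": [0, 0, 0], "fingers": 60}
  ]
}}

```text
t: 11.8
tcp_pos: [0.4865, -0.0311, 0.3921]
ee_rot: [[-0.949, 0.314, -0.001], [0.314, 0.949, 0.0], [0.001, -0.0, -1.0]]
wrist_force: [-0.1, 0.1, -0.1]
gripper_width: 0.0601
gripper_force: 0.0
```

```bash
python3 - <<'E'
from h import *
import cv2
s=r.get_state(); print(s['tcp_pos'],s['wrist_force'],s['gripper_width'])
p,d=r.read_camera('side'); np.savez('s4.npz',p=p,d=d); c=(330,225); x=p[c[1]-45:c[1]+45,c[0]-60:c[0]+60,::-1]
cv2.imwrite("pics/g4.png",np.clip(cv2.resize(x,(800,600),interpolation=cv2.INTER_CUBIC)*1.8,0,255).astype('uint8'))
E
```

```text
[ 0.48652616 -0.03112542  0.39214082] [-0.12456879  0.07073827 -0.05199861] 0.06012858563884941
```

View pics/g4.png

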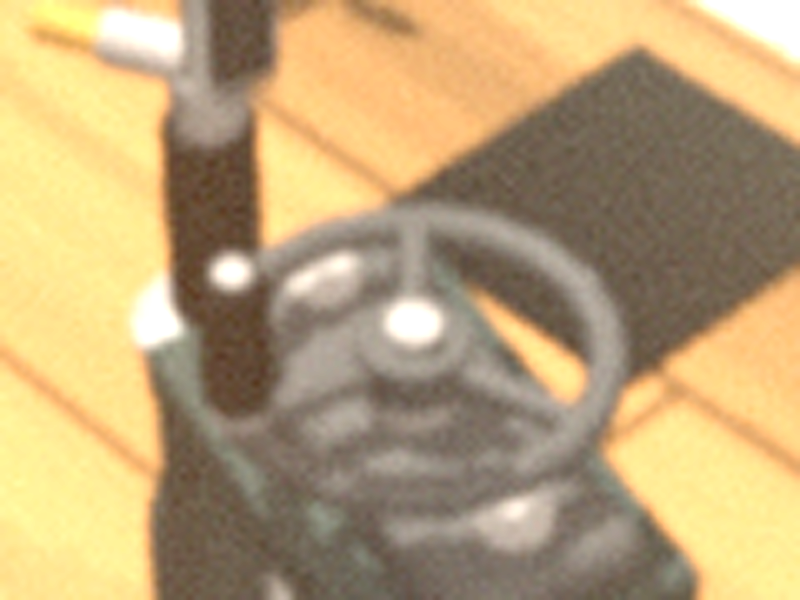

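The side view shows the knob standing free, its top at crop (230,272), i.e. pixel (304.5,220.8), and the hub at crop (414,320). The wheel hasn't drifted.

```bash
python3 - <<'E'
from h import *
H=np.array([.5477,-.0524])
for z in(.2915,.2935,.295):
    k=plane('side',304.5,220.8,z); print(z,k,k[:2]-H,np.hypot(*(k[:2]-H)),np.degrees(np.arctan2(*(k[:2]-H)[::-1])))
print(plane('side',270+414/6.667,180+320/6.667,.249))
E
```

```text
0.2915 [ 0.4955945  -0.03822441  0.2915    ] [-0.0521055   0.01417559] 0.0539993530200956 164.78071468995176
0.2935 [ 0.49420189 -0.03988167  0.2935    ] [-0.05349811  0.01251833] 0.05494321499907835 166.8299853266068
0.295 [ 0.49315742 -0.0411246   0.295     ] [-0.05454258  0.0112754 ] 0.0556958447546426 168.31997306383218
[ 0.54888857 -0.05309488  0.249     ]
```

{"method": "move_arm", "body": {
  "series": [
    {"offset": [0.17, -0.056, -0.2], "dr": [0, 0, 0], "fingers": 60},
    {"offset": [0, 0, -0.54], "dr": [0, 0, 0], "fingers": 60},
    {"offset": [0, 0, -0.54], "dr": [0, 0, 0], "fingers": 60},
    {"offset": [0, 0, -0.54], "dr": [0, 0, 0], "fingers": 60},
    {"offset": [0, 0, -0.54], "dr": [0, 0, 0], "fingers": 60}
  ]
}}

```text
t: 12.35
tcp_pos: [0.4946, -0.0342, 0.2705]
ee_rot: [[-0.949, 0.314, -0.002], [0.314, 0.949, -0.0], [0.002, -0.001, -1.0]]
wrist_force: [0.2, -0.7, 0.6]
gripper_width: 0.0599
gripper_force: 0.0
```

{"method": "move_arm", "body": {
  "series": [
    {"offset": [0, 0, 0], "dr": [0, 0, 0], "fingers": 60},
    {"offset": [0, 0, 0], "dr": [0, 0, 0], "fingers": 40},
    {"offset": [0, 0, 0], "dr": [0, 0, 0], "fingers": 30},
    {"offset": [0, 0, 0], "dr": [0, 0, 0], "fingers": 25},
    {"offset": [0, 0, 0], "dr": [0, 0, 0], "fingers": 23}
  ]
}}

```text
t: 12.85
tcp_pos: [0.4957, -0.0352, 0.2745]
ee_rot: [[-0.949, 0.315, 0.002], [0.315, 0.949, -0.001], [-0.002, -0.0, -1.0]]
wrist_force: [-0.1, -2.4, 2.1]
gripper_width: 0.0228
gripper_force: 1.0
```

{"method": "move_arm", "body": {
  "series": [
    {"offset": [0, 0, 0], "dr": [0, 0, 0], "fingers": 20},
    {"offset": [0, 0, 0], "dr": [0, 0, 0], "fingers": 15},
    {"offset": [0, 0, 0], "dr": [0, 0, 0], "fingers": 10},
    {"offset": [0, 0, 0], "dr": [0, 0, 0], "fingers": 10},
    {"offset": [0, 0, 0], "dr": [0, 0, 0], "fingers": 10}
  ],
  "grip_force": 80
}}

```text
t: 13.35
tcp_pos: [0.4954, -0.0363, 0.2745]
ee_rot: [[-0.949, 0.316, 0.001], [0.316, 0.949, -0.002], [-0.002, -0.002, -1.0]]
wrist_force: [-2.3, -5.2, 5.0]
gripper_width: 0.0177
gripper_force: 77.9
```

```bash
echo '[0.4950,-0.0339]'>cmd.json; python3 arc2.py 0.5485 -0.050;python3 -c "
from plant import r; s=r.get_state(); print(s['tcp_pos'],s['wrist_force'],s['gripper_width'])"
```

```text
t13.35 ang 165.5 R 54.9 cmd 163.3 55.9 Ft 5.6 Fr 0.9 z 0.2745 q3 34 q7 72
[ 0.49535569 -0.03629526  0.27453534] [-2.29542421 -5.20308709  5.01355467] 0.017677618618456306
```

{"method": "move_arm", "body": {
  "series": [
    {"offset": [0.003, 0.012, 0], "dr": [0, 0, 0], "fingers": 10},
    {"offset": [0.003, 0.012, 0], "dr": [0, 0, 0], "fingers": 10},
    {"offset": [0.003, 0.012, 0], "dr": [0, 0, 0], "fingers": 10},
    {"offset": [0.003, 0.012, 0], "dr": [0, 0, 0], "fingers": 10},
    {"offset": [0.003, 0.012, 0], "dr": [0, 0, 0], "fingers": 10}
  ]
}}

```text
t: 13.85
tcp_pos: [0.4955, -0.0356, 0.2745]
ee_rot: [[-0.948, 0.318, -0.001], [0.318, 0.948, -0.005], [-0.001, -0.005, -1.0]]
wrist_force: [-4.9, -9.0, 5.3]
gripper_width: 0.0177
gripper_force: 77.9
```

```bash
echo '[0.49575,-0.0309]'>cmd.json; python3 arc2.py 0.5483 -0.0515;python3 -c "
from plant import r; s=r.get_state(); print(s['tcp_pos'],s['wrist_force'],s['gripper_width'])"
```

```text
t13.85 ang 163.2 R 55.1 cmd 158.6 56.4 Ft 10.0 Fr 2.1 z 0.2745 q3 34 q7 71
[ 0.49551831 -0.03561218  0.27448022] [-4.91544902 -8.95602387  5.33851807] 0.01769735895771993
```

Regripped and centred: the TCP circle centre (0.548,-0.0515) now matches the camera hub, and the wheel still resists 10 N, so roll contact is real. Now I'll turn back through the slack.

```bash
python3 arc2.py 0.5483 -0.0515 190 10; python3 arc2.py 0.5483 -0.0515 208 15
```

```text
t13.85 ang 163.2 R 55.1 cmd 158.6 56.4 Ft 10.0 Fr 2.1 z 0.2745 q3 34 q7 71
--
161.7 [-0.016, -0.06]
164.9 [-0.012, -0.06]
168.0 [-0.008, -0.061]
171.2 [-0.006, -0.061]
174.3 [-0.002, -0.061]
--
177.4 [-0.004, -0.06]
180.6 [-0.001, -0.06]
183.7 [0.002, -0.06]
186.9 [0.006, -0.06]
190.0 [0.009, -0.06]
t13.85 ang 163.2 R 55.1 cmd -170.0 55.0 Ft 10.0 Fr 2.1 z 0.2745 q3 34 q7 71
--
-168.8 [0.004, -0.023]
-167.6 [0.005, -0.022]
-166.4 [0.005, -0.023]
-165.2 [0.006, -0.022]
-164.0 [0.006, -0.022]
--
-162.8 [0.006, -0.022]
-161.6 [0.007, -0.022]
-160.4 [0.008, -0.022]
-159.2 [0.008, -0.022]
-158.0 [0.008, -0.021]
--
-156.8 [0.009, -0.021]
-155.6 [0.009, -0.021]
-154.4 [0.01, -0.021]
-153.2 [0.01, -0.021]
-152.0 [0.011, -0.02]
```

{"method": "move_arm", "body": {
  "series": [
    {"offset": [-0.016, -0.06, 0], "dr": [0, 0, 0], "fingers": 10},
    {"offset": [-0.012, -0.06, 0], "dr": [0, 0, 0], "fingers": 10},
    {"offset": [-0.008, -0.061, 0], "dr": [0, 0, 0], "fingers": 10},
    {"offset": [-0.006, -0.061, 0], "dr": [0, 0, 0], "fingers": 10},
    {"offset": [-0.002, -0.061, 0], "dr": [0, 0, 0], "fingers": 10}
  ]
}}

```text
t: 14.35
tcp_pos: [0.4937, -0.0452, 0.2745]
ee_rot: [[-0.95, 0.313, 0.0], [0.313, 0.95, 0.002], [0.0, 0.002, -1.0]]
wrist_force: [-3.8, 0.8, 8.7]
gripper_width: 0.0179
gripper_force: 78.4
```

{"method": "move_arm", "body": {
  "series": [
    {"offset": [-0.004, -0.06, 0], "dr": [0, 0, 0], "fingers": 10},
    {"offset": [-0.001, -0.06, 0], "dr": [0, 0, 0], "fingers": 10},
    {"offset": [0.002, -0.06, 0], "dr": [0, 0, 0], "fingers": 10},
    {"offset": [0.006, -0.06, 0], "dr": [0, 0, 0], "fingers": 10},
    {"offset": [0.009, -0.06, 0], "dr": [0, 0, 0], "fingers": 10}
  ]
}}

```text
t: 14.85
tcp_pos: [0.4943, -0.0608, 0.2745]
ee_rot: [[-0.95, 0.314, 0.0], [0.314, 0.95, 0.002], [0.0, 0.002, -1.0]]
wrist_force: [-3.9, -0.4, 7.5]
gripper_width: 0.0178
gripper_force: 78.4
```

{"method": "move_arm", "body": {
  "series": [
    {"offset": [0.004, -0.023, 0], "dr": [0, 0, 0], "fingers": 10},
    {"offset": [0.005, -0.022, 0], "dr": [0, 0, 0], "fingers": 10},
    {"offset": [0.005, -0.023, 0], "dr": [0, 0, 0], "fingers": 10},
    {"offset": [0.006, -0.022, 0], "dr": [0, 0, 0], "fingers": 10},
    {"offset": [0.006, -0.022, 0], "dr": [0, 0, 0], "fingers": 10}
  ]
}}

```text
t: 15.35
tcp_pos: [0.4956, -0.0667, 0.2745]
ee_rot: [[-0.949, 0.314, 0.0], [0.314, 0.949, 0.001], [0.0, 0.001, -1.0]]
wrist_force: [-4.0, -0.2, 7.5]
gripper_width: 0.0177
gripper_force: 78.4
```

{"method": "move_arm", "body": {
  "series": [
    {"offset": [0.006, -0.022, 0], "dr": [0, 0, 0], "fingers": 10},
    {"offset": [0.007, -0.022, 0], "dr": [0, 0, 0], "fingers": 10},
    {"offset": [0.008, -0.022, 0], "dr": [0, 0, 0], "fingers": 10},
    {"offset": [0.008, -0.022, 0], "dr": [0, 0, 0], "fingers": 10},
    {"offset": [0.008, -0.021, 0], "dr": [0, 0, 0], "fingers": 10}
  ]
}}

```text
t: 15.85
tcp_pos: [0.4976, -0.0723, 0.2746]
ee_rot: [[-0.949, 0.314, 0.001], [0.314, 0.949, 0.001], [-0.0, 0.001, -1.0]]
wrist_force: [-3.9, -1.5, 8.2]
gripper_width: 0.0178
gripper_force: 78.4
```

{"method": "move_arm", "body": {
  "series": [
    {"offset": [0.009, -0.021, 0], "dr": [0, 0, 0], "fingers": 10},
    {"offset": [0.009, -0.021, 0], "dr": [0, 0, 0], "fingers": 10},
    {"offset": [0.01, -0.021, 0], "dr": [0, 0, 0], "fingers": 10},
    {"offset": [0.01, -0.021, 0], "dr": [0, 0, 0], "fingers": 10},
    {"offset": [0.011, -0.02, 0], "dr": [0, 0, 0], "fingers": 10}
  ]
}}

```text
t: 16.35
tcp_pos: [0.5002, -0.0777, 0.2746]
ee_rot: [[-0.949, 0.314, 0.001], [0.314, 0.949, 0.001], [-0.001, 0.001, -1.0]]
wrist_force: [-3.4, -1.2, 6.5]
gripper_width: 0.0179
gripper_force: 78.3
```

```bash
python3 arc2.py 0.5483 -0.0515 -134 15
```

```text
t16.35 ang -151.4 R 54.8 cmd -152.0 55.0 Ft -0.6 Fr 3.5 z 0.2746 q3 37 q7 77
--
-150.8 [0.011, -0.02]
-149.6 [0.011, -0.02]
-148.4 [0.012, -0.02]
-147.2 [0.012, -0.02]
-146.0 [0.013, -0.019]
--
-144.8 [0.013, -0.019]
-143.6 [0.014, -0.019]
-142.4 [0.013, -0.018]
-141.2 [0.015, -0.018]
-140.0 [0.014, -0.018]
--
-138.8 [0.015, -0.018]
-137.6 [0.016, -0.017]
-136.4 [0.015, -0.017]
-135.2 [0.016, -0.016]
-134.0 [0.017, -0.016]
```

{"method": "move_arm", "body": {
  "series": [
    {"offset": [0.011, -0.02, 0], "dr": [0, 0, 0], "fingers": 10},
    {"offset": [0.011, -0.02, 0], "dr": [0, 0, 0], "fingers": 10},
    {"offset": [0.012, -0.02, 0], "dr": [0, 0, 0], "fingers": 10},
    {"offset": [0.012, -0.02, 0], "dr": [0, 0, 0], "fingers": 10},
    {"offset": [0.013, -0.019, 0], "dr": [0, 0, 0], "fingers": 10}
  ]
}}

```text
t: 16.85
tcp_pos: [0.5033, -0.0827, 0.2746]
ee_rot: [[-0.949, 0.314, 0.001], [0.314, 0.949, 0.001], [-0.001, 0.001, -1.0]]
wrist_force: [-2.6, -1.8, 7.7]
gripper_width: 0.0178
gripper_force: 78.3
```

{"method": "move_arm", "body": {
  "series": [
    {"offset": [0.013, -0.019, 0], "dr": [0, 0, 0], "fingers": 10},
    {"offset": [0.014, -0.019, 0], "dr": [0, 0, 0], "fingers": 10},
    {"offset": [0.013, -0.018, 0], "dr": [0, 0, 0], "fingers": 10},
    {"offset": [0.015, -0.018, 0], "dr": [0, 0, 0], "fingers": 10},
    {"offset": [0.014, -0.018, 0], "dr": [0, 0, 0], "fingers": 10}
  ]
}}

```text
t: 17.35
tcp_pos: [0.5069, -0.0874, 0.2746]
ee_rot: [[-0.949, 0.314, 0.002], [0.314, 0.949, 0.0], [-0.002, 0.001, -1.0]]
wrist_force: [-2.1, -2.1, 6.3]
gripper_width: 0.0177
gripper_force: 78.3
```

{"method": "move_arm", "body": {
  "series": [
    {"offset": [0.015, -0.018, 0], "dr": [0, 0, 0], "fingers": 10},
    {"offset": [0.016, -0.017, 0], "dr": [0, 0, 0], "fingers": 10},
    {"offset": [0.015, -0.017, 0], "dr": [0, 0, 0], "fingers": 10},
    {"offset": [0.016, -0.016, 0], "dr": [0, 0, 0], "fingers": 10},
    {"offset": [0.017, -0.016, 0], "dr": [0, 0, 0], "fingers": 10}
  ]
}}

```text
t: 17.85
tcp_pos: [0.511, -0.0916, 0.2746]
ee_rot: [[-0.949, 0.314, 0.002], [0.314, 0.949, 0.0], [-0.002, 0.001, -1.0]]
wrist_force: [-2.3, -1.1, 5.9]
gripper_width: 0.0177
gripper_force: 78.3
```

```bash
python3 arc2.py 0.5483 -0.0515 -116 15
```

```text
t17.85 ang -133.0 R 54.8 cmd -134.0 55.0 Ft -0.9 Fr 2.4 z 0.2746 q3 38 q7 80
--
-132.8 [0.017, -0.016]
-131.6 [0.017, -0.015]
-130.4 [0.017, -0.016]
-129.2 [0.018, -0.014]
-128.0 [0.018, -0.015]
--
-126.8 [0.018, -0.014]
-125.6 [0.019, -0.013]
-124.4 [0.018, -0.014]
-123.2 [0.02, -0.012]
-122.0 [0.019, -0.013]
--
-120.8 [0.02, -0.012]
-119.6 [0.02, -0.011]
-118.4 [0.02, -0.012]
-117.2 [0.02, -0.01]
-116.0 [0.021, -0.011]
```

{"method": "move_arm", "body": {
  "series": [
    {"offset": [0.017, -0.016, 0], "dr": [0, 0, 0], "fingers": 10},
    {"offset": [0.017, -0.015, 0], "dr": [0, 0, 0], "fingers": 10},
    {"offset": [0.017, -0.016, 0], "dr": [0, 0, 0], "fingers": 10},
    {"offset": [0.018, -0.014, 0], "dr": [0, 0, 0], "fingers": 10},
    {"offset": [0.018, -0.015, 0], "dr": [0, 0, 0], "fingers": 10}
  ]
}}

```text
t: 18.35
tcp_pos: [0.5154, -0.0954, 0.2747]
ee_rot: [[-0.949, 0.314, 0.002], [0.314, 0.949, 0.0], [-0.002, 0.001, -1.0]]
wrist_force: [-1.4, -2.0, 7.4]
gripper_width: 0.0179
gripper_force: 78.2
```

{"method": "move_arm", "body": {
  "series": [
    {"offset": [0.018, -0.014, 0], "dr": [0, 0, 0], "fingers": 10},
    {"offset": [0.019, -0.013, 0], "dr": [0, 0, 0], "fingers": 10},
    {"offset": [0.018, -0.014, 0], "dr": [0, 0, 0], "fingers": 10},
    {"offset": [0.02, -0.012, 0], "dr": [0, 0, 0], "fingers": 10},
    {"offset": [0.019, -0.013, 0], "dr": [0, 0, 0], "fingers": 10}
  ]
}}

```text
t: 18.85
tcp_pos: [0.5202, -0.0986, 0.2747]
ee_rot: [[-0.949, 0.314, 0.003], [0.314, 0.949, 0.0], [-0.002, 0.001, -1.0]]
wrist_force: [-0.9, -1.7, 6.8]
gripper_width: 0.0179
gripper_force: 78.2
```

{"method": "move_arm", "body": {
  "series": [
    {"offset": [0.02, -0.012, 0], "dr": [0, 0, 0], "fingers": 10},
    {"offset": [0.02, -0.011, 0], "dr": [0, 0, 0], "fingers": 10},
    {"offset": [0.02, -0.012, 0], "dr": [0, 0, 0], "fingers": 10},
    {"offset": [0.02, -0.01, 0], "dr": [0, 0, 0], "fingers": 10},
    {"offset": [0.021, -0.011, 0], "dr": [0, 0, 0], "fingers": 10}
  ]
}}

```text
t: 19.35
tcp_pos: [0.5254, -0.1013, 0.2747]
ee_rot: [[-0.949, 0.314, 0.003], [0.314, 0.949, 0.0], [-0.003, 0.001, -1.0]]
wrist_force: [-1.6, -1.7, 6.8]
gripper_width: 0.018
gripper_force: 78.2
```

```bash
python3 arc2.py 0.5483 -0.0515 -98 15
```

```text
t19.35 ang -114.7 R 54.8 cmd -116.0 55.0 Ft -0.7 Fr 2.2 z 0.2747 q3 39 q7 82
--
-114.8 [0.021, -0.01]
-113.6 [0.021, -0.009]
-112.4 [0.021, -0.009]
-111.2 [0.021, -0.009]
-110.0 [0.022, -0.008]
--
-108.8 [0.022, -0.007]
-107.6 [0.022, -0.008]
-106.4 [0.022, -0.006]
-105.2 [0.022, -0.007]
-104.0 [0.022, -0.005]
--
-102.8 [0.022, -0.006]
-101.6 [0.023, -0.005]
-100.4 [0.022, -0.004]
-99.2 [0.023, -0.004]
-98.0 [0.023, -0.003]
```

{"method": "move_arm", "body": {
  "series": [
    {"offset": [0.021, -0.01, 0], "dr": [0, 0, 0], "fingers": 10},
    {"offset": [0.021, -0.009, 0], "dr": [0, 0, 0], "fingers": 10},
    {"offset": [0.021, -0.009, 0], "dr": [0, 0, 0], "fingers": 10},
    {"offset": [0.021, -0.009, 0], "dr": [0, 0, 0], "fingers": 10},
    {"offset": [0.022, -0.008, 0], "dr": [0, 0, 0], "fingers": 10}
  ]
}}

```text
t: 19.85
tcp_pos: [0.5308, -0.1034, 0.2747]
ee_rot: [[-0.949, 0.314, 0.003], [0.314, 0.949, 0.001], [-0.003, 0.001, -1.0]]
wrist_force: [-0.6, -1.0, 6.2]
gripper_width: 0.0177
gripper_force: 78.2
```

{"method": "move_arm", "body": {
  "series": [
    {"offset": [0.022, -0.007, 0], "dr": [0, 0, 0], "fingers": 10},
    {"offset": [0.022, -0.008, 0], "dr": [0, 0, 0], "fingers": 10},
    {"offset": [0.022, -0.006, 0], "dr": [0, 0, 0], "fingers": 10},
    {"offset": [0.022, -0.007, 0], "dr": [0, 0, 0], "fingers": 10},
    {"offset": [0.022, -0.005, 0], "dr": [0, 0, 0], "fingers": 10}
  ]
}}

```text
t: 20.35
tcp_pos: [0.536, -0.105, 0.2747]
ee_rot: [[-0.949, 0.314, 0.002], [0.314, 0.949, 0.001], [-0.002, 0.001, -1.0]]
wrist_force: [-1.8, -0.6, 7.4]
gripper_width: 0.0183
gripper_force: 78.3
```

{"method": "move_arm", "body": {
  "series": [
    {"offset": [0.022, -0.006, 0], "dr": [0, 0, 0], "fingers": 10},
    {"offset": [0.023, -0.005, 0], "dr": [0, 0, 0], "fingers": 10},
    {"offset": [0.022, -0.004, 0], "dr": [0, 0, 0], "fingers": 10},
    {"offset": [0.023, -0.004, 0], "dr": [0, 0, 0], "fingers": 10},
    {"offset": [0.023, -0.003, 0], "dr": [0, 0, 0], "fingers": 10}
  ]
}}

```text
t: 20.85
tcp_pos: [0.5403, -0.1059, 0.2745]
ee_rot: [[-0.949, 0.314, -0.001], [0.314, 0.949, 0.002], [0.001, 0.001, -1.0]]
wrist_force: [-6.5, 0.0, 9.0]
gripper_width: 0.0175
gripper_force: 78.5
```

```bash
python3 arc2.py 0.5483 -0.0515 -80 15
```

```text
t20.85 ang -98.4 R 55.0 cmd -98.0 55.0 Ft -6.4 Fr 0.9 z 0.2745 q3 39 q7 84
--
-96.8 [0.023, -0.003]
-95.6 [0.023, -0.003]
-94.4 [0.023, -0.002]
-93.2 [0.023, -0.001]
-92.0 [0.023, -0.001]
--
-90.8 [0.023, -0.001]
-89.6 [0.023, 0.0]
-88.4 [0.023, 0.0]
-87.2 [0.023, 0.001]
-86.0 [0.023, 0.002]
--
-84.8 [0.023, 0.002]
-83.6 [0.023, 0.002]
-82.4 [0.022, 0.003]
-81.2 [0.023, 0.003]
-80.0 [0.023, 0.004]
```

Engagement found at about TCP angle -103° (Ft jumps from -0.8 to -6.4 N). The target is one turn plus about 5° for roll preload, which means returning to TCP angle ≈ -98°.

```bash
echo '[0.54065,-0.10597]'>cmd.json; for e in -8 82 172; do python3 arc2.py 0.5483 -0.0515 $e 15 | grep -v '^t'; done
```

```text
--
-92.0 [0.115, -0.01]
-86.0 [0.115, 0.002]
-80.0 [0.114, 0.014]
-74.0 [0.112, 0.026]
-68.0 [0.109, 0.038]
--
-62.0 [0.104, 0.048]
-56.0 [0.099, 0.059]
-50.0 [0.092, 0.07]
-44.0 [0.084, 0.078]
-38.0 [0.076, 0.087]
--
-32.0 [0.066, 0.095]
-26.0 [0.056, 0.1]
-20.0 [0.045, 0.106]
-14.0 [0.033, 0.11]
-8.0 [0.022, 0.113]
--
-2.0 [0.01, 0.115]
4.0 [-0.002, 0.115]
10.0 [-0.014, 0.114]
16.0 [-0.026, 0.112]
22.0 [-0.037, 0.109]
--
28.0 [-0.049, 0.105]
34.0 [-0.059, 0.098]
40.0 [-0.069, 0.092]
46.0 [-0.079, 0.085]
52.0 [-0.087, 0.075]
--
58.0 [-0.094, 0.066]
64.0 [-0.101, 0.056]
70.0 [-0.106, 0.045]
76.0 [-0.11, 0.034]
82.0 [-0.113, 0.022]
--
88.0 [-0.115, 0.01]
94.0 [-0.115, -0.002]
100.0 [-0.114, -0.014]
106.0 [-0.112, -0.026]
112.0 [-0.109, -0.038]
--
118.0 [-0.104, -0.048]
124.0 [-0.099, -0.06]
130.0 [-0.092, -0.069]
136.0 [-0.084, -0.079]
142.0 [-0.076, -0.086]
--
148.0 [-0.066, -0.095]
154.0 [-0.056, -0.1]
160.0 [-0.045, -0.106]
166.0 [-0.033, -0.11]
172.0 [-0.022, -0.114]
```

{"method": "move_arm", "body": {
  "series": [
    {"offset": [0.115, -0.01, 0], "dr": [0, 0, 0], "fingers": 10},
    {"offset": [0.115, 0.002, 0], "dr": [0, 0, 0], "fingers": 10},
    {"offset": [0.114, 0.014, 0], "dr": [0, 0, 0], "fingers": 10},
    {"offset": [0.112, 0.026, 0], "dr": [0, 0, 0], "fingers": 10},
    {"offset": [0.109, 0.038, 0], "dr": [0, 0, 0], "fingers": 10}
  ]
}}

```text
t: 21.35
tcp_pos: [0.5685, -0.103, 0.2744]
ee_rot: [[-0.949, 0.315, -0.001], [0.315, 0.949, 0.001], [0.002, 0.0, -1.0]]
wrist_force: [-4.7, -1.5, 7.6]
gripper_width: 0.0182
gripper_force: 78.4
```

{"method": "move_arm", "body": {
  "series": [
    {"offset": [0.104, 0.048, 0], "dr": [0, 0, 0], "fingers": 10},
    {"offset": [0.099, 0.059, 0], "dr": [0, 0, 0], "fingers": 10},
    {"offset": [0.092, 0.07, 0], "dr": [0, 0, 0], "fingers": 10},
    {"offset": [0.084, 0.078, 0], "dr": [0, 0, 0], "fingers": 10},
    {"offset": [0.076, 0.087, 0], "dr": [0, 0, 0], "fingers": 10}
  ]
}}

```text
t: 21.85
tcp_pos: [0.5912, -0.087, 0.2744]
ee_rot: [[-0.949, 0.315, -0.001], [0.315, 0.949, -0.001], [0.001, -0.001, -1.0]]
wrist_force: [-5.5, -3.0, 7.2]
gripper_width: 0.0178
gripper_force: 78.3
```

{"method": "move_arm", "body": {
  "series": [
    {"offset": [0.066, 0.095, 0], "dr": [0, 0, 0], "fingers": 10},
    {"offset": [0.056, 0.1, 0], "dr": [0, 0, 0], "fingers": 10},
    {"offset": [0.045, 0.106, 0], "dr": [0, 0, 0], "fingers": 10},
    {"offset": [0.033, 0.11, 0], "dr": [0, 0, 0], "fingers": 10},
    {"offset": [0.022, 0.113, 0], "dr": [0, 0, 0], "fingers": 10}
  ]
}}

```text
t: 22.35
tcp_pos: [0.6029, -0.062, 0.2746]
ee_rot: [[-0.949, 0.316, 0.001], [0.316, 0.949, -0.003], [-0.002, -0.003, -1.0]]
wrist_force: [-2.6, -5.7, 6.8]
gripper_width: 0.0179
gripper_force: 78.3
```

```bash
python3 arc2.py 0.5483 -0.0515
```

```text
t22.35 ang -10.9 R 55.6 cmd 172.0 55.0 Ft -6.1 Fr -1.4 z 0.2746 q3 38 q7 82
```

Tracking well: Ft is -6.1 N and R 55.6 mm. I'll carry on.

{"method": "move_arm", "body": {
  "series": [
    {"offset": [0.01, 0.115, 0], "dr": [0, 0, 0], "fingers": 10},
    {"offset": [-0.002, 0.115, 0], "dr": [0, 0, 0], "fingers": 10},
    {"offset": [-0.014, 0.114, 0], "dr": [0, 0, 0], "fingers": 10},
    {"offset": [-0.026, 0.112, 0], "dr": [0, 0, 0], "fingers": 10},
    {"offset": [-0.037, 0.109, 0], "dr": [0, 0, 0], "fingers": 10}
  ]
}}

```text
t: 22.85
tcp_pos: [0.6009, -0.0338, 0.2748]
ee_rot: [[-0.949, 0.316, 0.004], [0.316, 0.949, -0.004], [-0.005, -0.002, -1.0]]
wrist_force: [2.2, -5.1, 5.1]
gripper_width: 0.0184
gripper_force: 78.1
```

{"method": "move_arm", "body": {
  "series": [
    {"offset": [-0.049, 0.105, 0], "dr": [0, 0, 0], "fingers": 10},
    {"offset": [-0.059, 0.098, 0], "dr": [0, 0, 0], "fingers": 10},
    {"offset": [-0.069, 0.092, 0], "dr": [0, 0, 0], "fingers": 10},
    {"offset": [-0.079, 0.085, 0], "dr": [0, 0, 0], "fingers": 10},
    {"offset": [-0.087, 0.075, 0], "dr": [0, 0, 0], "fingers": 10}
  ]
}}

```text
t: 23.35
tcp_pos: [0.5847, -0.0098, 0.2749]
ee_rot: [[-0.949, 0.315, 0.007], [0.315, 0.949, -0.002], [-0.007, 0.0, -1.0]]
wrist_force: [4.4, -4.3, 3.9]
gripper_width: 0.018
gripper_force: 78.1
```

{"method": "move_arm", "body": {
  "series": [
    {"offset": [-0.094, 0.066, 0], "dr": [0, 0, 0], "fingers": 10},
    {"offset": [-0.101, 0.056, 0], "dr": [0, 0, 0], "fingers": 10},
    {"offset": [-0.106, 0.045, 0], "dr": [0, 0, 0], "fingers": 10},
    {"offset": [-0.11, 0.034, 0], "dr": [0, 0, 0], "fingers": 10},
    {"offset": [-0.113, 0.022, 0], "dr": [0, 0, 0], "fingers": 10}
  ]
}}

```text
t: 23.85
tcp_pos: [0.5589, 0.0029, 0.2749]
ee_rot: [[-0.949, 0.314, 0.008], [0.314, 0.949, 0.0], [-0.007, 0.003, -1.0]]
wrist_force: [5.1, -0.9, 2.4]
gripper_width: 0.0179
gripper_force: 78.1
```

```bash
python3 arc2.py 0.5483 -0.0515
```

```text
t23.85 ang 79.0 R 55.4 cmd 172.0 55.0 Ft -5.2 Fr 0.1 z 0.2749 q3 36 q7 72
```

{"method": "move_arm", "body": {
  "series": [
    {"offset": [-0.115, 0.01, 0], "dr": [0, 0, 0], "fingers": 10},
    {"offset": [-0.115, -0.002, 0], "dr": [0, 0, 0], "fingers": 10},
    {"offset": [-0.114, -0.014, 0], "dr": [0, 0, 0], "fingers": 10},
    {"offset": [-0.112, -0.026, 0], "dr": [0, 0, 0], "fingers": 10},
    {"offset": [-0.109, -0.038, 0], "dr": [0, 0, 0], "fingers": 10}
  ]
}}

```text
t: 24.35
tcp_pos: [0.5305, 0.0009, 0.2747]
ee_rot: [[-0.95, 0.313, 0.007], [0.313, 0.95, 0.002], [-0.006, 0.005, -1.0]]
wrist_force: [5.5, 2.1, 2.7]
gripper_width: 0.0175
gripper_force: 78.2
```

{"method": "move_arm", "body": {
  "series": [
    {"offset": [-0.104, -0.048, 0], "dr": [0, 0, 0], "fingers": 10},
    {"offset": [-0.099, -0.06, 0], "dr": [0, 0, 0], "fingers": 10},
    {"offset": [-0.092, -0.069, 0], "dr": [0, 0, 0], "fingers": 10},
    {"offset": [-0.084, -0.079, 0], "dr": [0, 0, 0], "fingers": 10},
    {"offset": [-0.076, -0.086, 0], "dr": [0, 0, 0], "fingers": 10}
  ]
}}

```text
t: 24.85
tcp_pos: [0.5072, -0.0147, 0.2746]
ee_rot: [[-0.95, 0.311, 0.006], [0.311, 0.95, 0.005], [-0.004, 0.006, -1.0]]
wrist_force: [2.7, 4.4, 2.9]
gripper_width: 0.0178
gripper_force: 78.1
```

{"method": "move_arm", "body": {
  "series": [
    {"offset": [-0.066, -0.095, 0], "dr": [0, 0, 0], "fingers": 10},
    {"offset": [-0.056, -0.1, 0], "dr": [0, 0, 0], "fingers": 10},
    {"offset": [-0.045, -0.106, 0], "dr": [0, 0, 0], "fingers": 10},
    {"offset": [-0.033, -0.11, 0], "dr": [0, 0, 0], "fingers": 10},
    {"offset": [-0.022, -0.114, 0], "dr": [0, 0, 0], "fingers": 10}
  ]
}}

```text
t: 25.35
tcp_pos: [0.4946, -0.04, 0.2745]
ee_rot: [[-0.951, 0.311, 0.002], [0.311, 0.951, 0.006], [0.0, 0.007, -1.0]]
wrist_force: [-3.3, 7.5, 6.5]
gripper_width: 0.0181
gripper_force: 78.5
```

```bash
python3 arc2.py 0.5483 -0.0515 -130 10; python3 arc2.py 0.5483 -0.0515 -97 10|grep -v ^t
```

```text
t25.35 ang 167.9 R 54.9 cmd 172.0 55.0 Ft -6.7 Fr 4.8 z 0.2745 q3 36 q7 73
--
177.8 [-0.01, -0.111]
183.6 [0.001, -0.111]
189.4 [0.013, -0.111]
195.2 [0.024, -0.108]
201.0 [0.034, -0.106]
--
206.8 [0.045, -0.102]
212.6 [0.055, -0.096]
218.4 [0.065, -0.091]
224.2 [0.073, -0.084]
230.0 [0.082, -0.075]
--
-126.7 [0.05, -0.039]
-123.4 [0.051, -0.037]
-120.1 [0.054, -0.033]
-116.8 [0.056, -0.03]
-113.5 [0.057, -0.027]
--
-110.2 [0.059, -0.024]
-106.9 [0.06, -0.02]
-103.6 [0.061, -0.017]
-100.3 [0.062, -0.013]
-97.0 [0.063, -0.009]
```

{"method": "move_arm", "body": {
  "series": [
    {"offset": [-0.01, -0.111, 0], "dr": [0, 0, 0], "fingers": 10},
    {"offset": [0.001, -0.111, 0], "dr": [0, 0, 0], "fingers": 10},
    {"offset": [0.013, -0.111, 0], "dr": [0, 0, 0], "fingers": 10},
    {"offset": [0.024, -0.108, 0], "dr": [0, 0, 0], "fingers": 10},
    {"offset": [0.034, -0.106, 0], "dr": [0, 0, 0], "fingers": 10}
  ]
}}

```text
t: 25.85
tcp_pos: [0.4964, -0.0689, 0.2745]
ee_rot: [[-0.95, 0.312, -0.002], [0.312, 0.95, 0.005], [0.003, 0.004, -1.0]]
wrist_force: [-7.4, 4.9, 10.4]
gripper_width: 0.0183
gripper_force: 78.8
```

{"method": "move_arm", "body": {
  "series": [
    {"offset": [0.045, -0.102, 0], "dr": [0, 0, 0], "fingers": 10},
    {"offset": [0.055, -0.096, 0], "dr": [0, 0, 0], "fingers": 10},
    {"offset": [0.065, -0.091, 0], "dr": [0, 0, 0], "fingers": 10},
    {"offset": [0.073, -0.084, 0], "dr": [0, 0, 0], "fingers": 10},
    {"offset": [0.082, -0.075, 0], "dr": [0, 0, 0], "fingers": 10}
  ]
}}

```text
t: 26.35
tcp_pos: [0.5124, -0.0929, 0.2745]
ee_rot: [[-0.95, 0.314, -0.002], [0.314, 0.95, 0.003], [0.003, 0.002, -1.0]]
wrist_force: [-6.9, 1.0, 9.4]
gripper_width: 0.0178
gripper_force: 78.8
```

{"method": "move_arm", "body": {
  "series": [
    {"offset": [0.05, -0.039, 0], "dr": [0, 0, 0], "fingers": 10},
    {"offset": [0.051, -0.037, 0], "dr": [0, 0, 0], "fingers": 10},
    {"offset": [0.054, -0.033, 0], "dr": [0, 0, 0], "fingers": 10},
    {"offset": [0.056, -0.03, 0], "dr": [0, 0, 0], "fingers": 10},
    {"offset": [0.057, -0.027, 0], "dr": [0, 0, 0], "fingers": 10}
  ]
}}

```text
t: 26.85
tcp_pos: [0.526, -0.1016, 0.2745]
ee_rot: [[-0.949, 0.314, -0.001], [0.314, 0.949, 0.002], [0.002, 0.002, -1.0]]
wrist_force: [-6.1, 1.2, 9.4]
gripper_width: 0.0176
gripper_force: 78.8
```

```bash
python3 arc2.py 0.5483 -0.0515
```

```text
t26.85 ang -114.0 R 54.8 cmd -97.0 55.0 Ft -6.1 Fr 1.4 z 0.2745 q3 41 q7 82
```

{"method": "move_arm", "body": {
  "series": [
    {"offset": [0.059, -0.024, 0], "dr": [0, 0, 0], "fingers": 10},
    {"offset": [0.06, -0.02, 0], "dr": [0, 0, 0], "fingers": 10},
    {"offset": [0.061, -0.017, 0], "dr": [0, 0, 0], "fingers": 10},
    {"offset": [0.062, -0.013, 0], "dr": [0, 0, 0], "fingers": 10},
    {"offset": [0.063, -0.009, 0], "dr": [0, 0, 0], "fingers": 10}
  ]
}}

```text
t: 27.35
tcp_pos: [0.5413, -0.1061, 0.2745]
ee_rot: [[-0.949, 0.314, -0.001], [0.314, 0.949, 0.002], [0.002, 0.001, -1.0]]
wrist_force: [-6.4, 0.5, 8.9]
gripper_width: 0.0178
gripper_force: 78.8
```

```bash
python3 arc2.py 0.5483 -0.0515
```

```text
t27.35 ang -97.3 R 55.0 cmd -97.0 55.0 Ft -6.4 Fr 0.3 z 0.2745 q3 42 q7 84
```

{"method": "move_arm", "body": {
  "series": [
    {"offset": [-0.02, 0.003, 0], "dr": [0, 0, 0], "fingers": 10},
    {"offset": [-0.025, 0.003, 0], "dr": [0, 0, 0], "fingers": 10},
    {"offset": [-0.025, 0.003, 0], "dr": [0, 0, 0], "fingers": 10},
    {"offset": [0, 0, 0], "dr": [0, 0, 0], "fingers": 10},
    {"offset": [0, 0, 0], "dr": [0, 0, 0], "fingers": 50}
  ]
}}

```text
t: 27.85
tcp_pos: [0.5389, -0.1053, 0.2738]
ee_rot: [[-0.95, 0.314, 0.002], [0.314, 0.95, 0.001], [-0.001, 0.001, -1.0]]
wrist_force: [-0.1, 0.4, 0.4]
gripper_width: 0.0311
gripper_force: 0.0
```

{"method": "move_arm", "body": {
  "series": [
    {"offset": [0, 0, 0], "dr": [0, 0, 0], "fingers": 50},
    {"offset": [0, 0, 0], "dr": [0, 0, 0], "fingers": 50},
    {"offset": [0, 0, 0.4], "dr": [0, 0, 0], "fingers": 50},
    {"offset": [0, 0, 0.6], "dr": [0, 0, 0], "fingers": 50},
    {"offset": [0, 0, 0.6], "dr": [0, 0, 0], "fingers": 50}
  ]
}}

```text
t: 28.35
tcp_pos: [0.538, -0.1056, 0.3536]
ee_rot: [[-0.949, 0.314, -0.001], [0.314, 0.949, 0.0], [0.001, -0.0, -1.0]]
wrist_force: [0.1, -0.4, 0.1]
gripper_width: 0.0501
gripper_force: 0.0
```

{"method": "move_arm", "body": {
  "series": [
    {"offset": [0, 0, 0.4], "dr": [0, 0, 0], "fingers": 50},
    {"offset": [0, 0, 0], "dr": [0, 0, 0], "fingers": 50},
    {"offset": [0, 0, 0], "dr": [0, 0, 0], "fingers": 50},
    {"offset": [0, 0, 0], "dr": [0, 0, 0], "fingers": 50},
    {"offset": [0, 0, 0], "dr": [0, 0, 0], "fingers": 50}
  ]
}}

```text
t: 28.85
tcp_pos: [0.5379, -0.1057, 0.3719]
ee_rot: [[-0.949, 0.314, -0.002], [0.314, 0.949, 0.0], [0.002, -0.001, -1.0]]
wrist_force: [0.6, -0.1, -0.6]
gripper_width: 0.0502
gripper_force: 0.0
```

```bash
python3 - <<'E'
from h import *
import cv2
s=r.get_state(); print(s['tcp_pos'],s['wrist_force'],s['gripper_width'])
p,d=r.read_camera('side'); c=(330,225); x=p[c[1]-45:c[1]+45,c[0]-60:c[0]+60,::-1]
cv2.imwrite("pics/g5.png",np.clip(cv2.resize(x,(800,600),interpolation=cv2.INTER_CUBIC)*1.8,0,255).astype('uint8'))
E
```

```text
[ 0.53786818 -0.10569961  0.37194309] [ 0.57747806 -0.07652728 -0.57662963] 0.050248517477672845
```

View pics/g5.png

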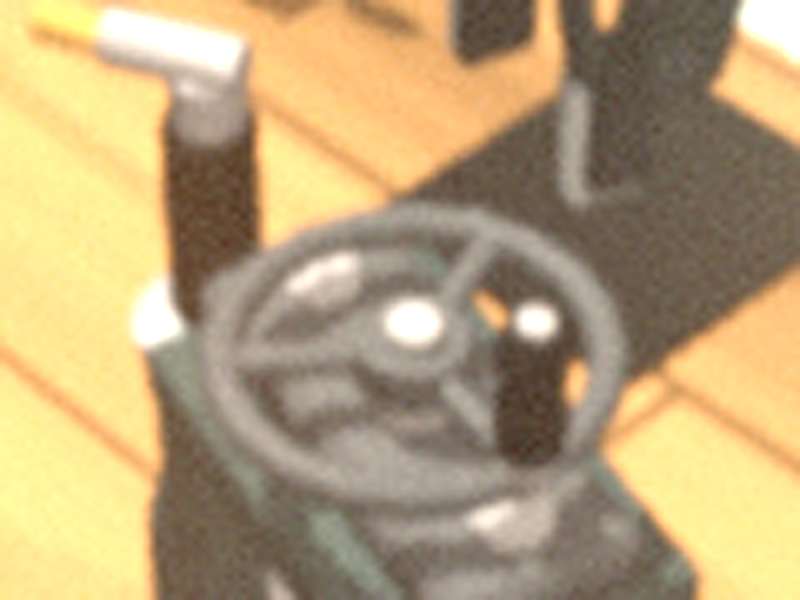

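The view shows the knob free (top at crop (535,320)), the gripper well clear above it, and the torch untouched. I'll hand it in.

```bash
python3 -c "
from plant import r; print(r.sign_off())"
```

```text
the job is handed in; nothing more can be done
None
```

The job is handed in with no verdict returned: the rolls were closed to first contact, then opened about one effective wheel turn (estimated 361–363°) past the slack (about 93°), and the knob was let go without touching the other tools.

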